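Point out the spare capacitor and where it goes

ROBOT

A 7-joint arm with a two-finger parallel gripper is mounted at the origin on the work surface. World frame = base frame: x ahead of the robot, y to its left, z up, the work surface at z = 0. Lengths are in m, angles in rad, forces in N, time in s.
With the tool pointing down it reaches from about 0.4 to 0.875 m from the base axis. Payload 19.3 kg.
Tool frame: the origin (TCP) lies between the finger pads; the fingertips stand ahead of it and the grasp point (between the pads) lies 2 mm behind it (arm.tcp_to_tips is the z of the fingertips in the tool frame, in m); z points along the fingers, y is the line along which they close (so a half turn about z gives the same grasp; the last joint's range is limited). The gripper opens to 85 mm and grips with 20 to 120 N. Pads are 22 mm wide; open, the fingers measure 114 mm over their backs; the gripper's body (76 mm by 85 mm) begins 54 mm behind the grasp point. The pads swing forward as they close: fully open they stand 13 mm farther back than shut.
Start: joints at [-1.204, 0.521, -0.036, 1.599, 0.021, 1.021, -0.113], TCP at [0.264, 0.566, 0.248] pointing down, gripper open.
Joint ranges: [-2.91, 2.91], [-0.3, 2.13], [-1.5, 1.42], [0.17, 2.43], [-1.26, 4.41], [0.16, 1.93], [-2.52, 2.52]. Speed limits (rad/s): [1.89, 1.89, 2.39, 2.39, 3.01, 3.01, 3.01].

INTERFACE

Orientations are given as a 3x3 rotation matrix whose columns are the frame's x, y, z axes.
In Python, from cell import arm, grab_frame, order, recognise, masks_of gives the robot as it stands. The module is installed in compiled form; this text tells all that it offers.
- The arm moves only by the tool arm_command, never from a script. Its argument "increments" is a list of rows, each a list of 6 numbers: the shift along the world's x, y, z in m, then the turn, a rotation vector about the world's x, y, z in degrees. A call has 1 to 12 rows; each row shifts and turns the commanded pose from where the row before left it; what a row does not reach is not made up. A row lasts 1/12 s, in which the tool goes at most 41.7 mm and 7.16 degrees, less where a joint would pass 70% of its speed; a pose out of reach is approached as far as the arm can. A call is refused whole if a number of a shift passes 0.0417 or a number of a turn 7.16, either way. A call with a gripper value outside its range is refused whole. "gripper" is the gripper command: -1 is shut, 1 is fully open, values between are in proportion, set as the call begins (left out, the last holds). The fingers move at their own pace and stop on an object; "grip_force" is the grip in N (left out, the last holds). Time passes only in rows, so rows that do not move let the fingers close. It gives the time, the measured TCP pose, the force, the opening and the grip force at its end, in the units of the state.
- arm.get_obs(): the state, without advancing time (a new reading comes with each control period).
- grab_frame(name): name is "side" or "top"; returns a dict with "image" (384x512x3 uint8, red, green, blue), "depth" (384x512 float32, m along the optical axis (not along the pixel's ray), 0 where there is no reading), "intrinsics" (3x3 intrinsics, pixels), "D" ([k1, k2, p1, p2, k3] as OpenCV has them; the pictures are not rectified), "camera_from_world" (4x4, takes a point from world to camera coordinates). Camera axes: x right, y up, looking along -z (the intrinsics and any distortion apply to the point x, -y, -z); pixel columns grow to the right and rows downward; lengths in m; the calibration is good to about 2 mm. A picture is of the moment at which its call begins.
- order.finish_job(): hands the job in; it is judged then, once.
Trained networks look in a picture, given as the dict that the camera call returned (one of the last four; its "shot" number tells which), for a name from the list of things; names that differ only in an ending like _2 or _b are one class to them, and where a whole thing is asked for, a point or a joint stands for the part that bears it (a point fixed in the world has none). Each returns a list of dicts, best first, with "score" (0 to 1); they miss things now and then, are a little off and sometimes report something else, mostly with a low value. They report only what shows in the picture. A call takes as long as a camera call.
- recognise(label, picture): "at" ([column, row] in pixels, amid what is visible of it).
- masks_of(label, picture): "region" (384x512 bool, what is visible of it) and "at" ([column, row] in pixels, amid what is visible of it).
The state is a dict: "t": time; "joint_positions": joint angles; "joint_velocities": joint speeds; "joint_efforts": joint torques, N m; "tool_pos": TCP position; "orientation": TCP orientation; "contact_force": force on the tool from outside, world axes, zero at the start; "wrist_torque": the same for the moment, N m; "finger_gap": finger opening in m; "finger_force": force on a finger pad.
Only numpy, scipy, OpenCV 4.12 (cv2) and the standard library are available. Lean on these libraries where they do the work, as an engineer would, in place of code of your own. Each camera call takes 0.05 s, during which the arm holds its last target. There are 200 camera calls.

TASK

Show the assembler the next step by pointing, without touching anything: bring the fingertips from straight above to two or three centimetres over the middle of the spare big round capacitor in the parts tray (the twin of those on the board) and stay there about two seconds. Then rise, go across and point in the same way at the middle of the one empty capacitor place on the board for about two seconds, and finish there, still pointing. Come down over nothing else: pass well above the other parts, so that it is plain which one is meant.

Things in the scene. Friction and masses are not known exactly. Their poses are not given: they have to be found in the camera images.
- spare_top (a point): the spare big capacitor, loose in the parts tray, the twin of those on the board: upright black can with a bare metal top, 35 mm diameter, 35 mm tall; the point is the centre of its top face, about 39 mm above the bench, z up. The grey tray (136 x 136 mm, walls 4 mm thick and 16 mm high) has four square bays 62 mm wide with centres 66 mm apart, one part in each; any part can be in any bay
- place_top (a point): the one empty capacitor place on the green board: a white printed ring 39 mm across with two solder holes, flush on the board; the point is its centre on the board's surface, 20 mm above the bench, z up. It and the three fitted big capacitors take the corners of a square of 64 mm side in any arrangement, so cans 35 mm tall stand 64 mm away (centre to centre) on two sides. The board lies in a white carrier 200 x 240 mm, rim 24 mm high
- slim_top (a point): slim capacitor loose in the tray, not wanted: upright black can, 16 mm diameter, 30 mm tall; the point is the centre of its top, z up
- relay_top (a point): relay loose in the tray, not wanted: black box 30 x 22 x 26 mm high; the point is the centre of its top, z up
- sink_top (a point): finned aluminium heat sink loose in the tray, not wanted: 34 x 26 x 24 mm high; the point is the centre of its top, z up
- fitted1_top (a point): one of three identical big round capacitors soldered on the green board: upright black can, 35 mm diameter, 35 mm tall, foot on the board 20 mm above the bench; the point is the centre of its top face, z up. It stays where it is
- fitted2_top (a point): one of three identical big round capacitors soldered on the green board: upright black can, 35 mm diameter, 35 mm tall, foot on the board 20 mm above the bench; the point is the centre of its top face, z up. It stays where it is
- fitted3_top (a point): one of three identical big round capacitors soldered on the green board: upright black can, 35 mm diameter, 35 mm tall, foot on the board 20 mm above the bench; the point is the centre of its top face, z up. It stays where it is
- tweezers: steel tweezers lying on the bench off to the left, 137 mm long along its x, 8 mm high; origin mid-length on the bench
- driver: white electric screwdriver lying on the bench off to the right, 205 mm long along its x, 39 mm high; origin near its middle, on the bench
- dish: small steel dish on the bench beyond the work, 70 mm across, 25 mm high; origin at the centre of its underside

How it is judged:
On the way, in this order (a step that is already met when the one before it is completed fails the run):
1. the fingertips point from just above at the spare big capacitor in the tray for 1.5 s (horizontal distance between the grasp point and spare_top below 0.017 m and z of the grasp point in the frame of spare_top between 0.02 and 0.075 m), for 1.5 s.
2. the fingertips point from just above at the empty place on the board for 1.5 s (horizontal distance between the grasp point and place_top below 0.017 m and z of the grasp point in the frame of place_top between 0.02 and 0.075 m), for 1.5 s.
At the end, for the whole second after the job is handed in: The grasp point is still within 17 mm sideways of the middle of the empty place and 20 to 75 mm above the board (fingertips about 1 to 55 mm above it, touching nothing), and every loose part, the tweezers, the screwdriver and the dish are within 6 mm of where they started (all of step 2 and distance of each of spare_top, slim_top, relay_top, sink_top, tweezers, dish, driver from where it was at the start of the episode below 0.006 m).
It fails at once if the robot touches something (contact over 0.5 N) (contact force between any of the fingers, the arm and anything else above 0.5 N).
It fails at once if a part is shifted, lifted or carried (more than 6 mm) (not (distance of each of spare_top, slim_top, relay_top, sink_top, tweezers, dish, driver from where it was at the start of the episode below 0.006 m)).
It fails at once if the hand comes down over a wrong part (grasp point within 17 mm sideways and less than 50 mm above its top) ((horizontal distance between the grasp point and slim_top below 0.017 m and z of the grasp point in the frame of slim_top below 0.05 m) or (horizontal distance between the grasp point and relay_top below 0.017 m and z of the grasp point in the frame of relay_top below 0.05 m) or (horizontal distance between the grasp point and sink_top below 0.017 m and z of the grasp point in the frame of sink_top below 0.05 m) or (horizontal distance between the grasp point and fitted1_top below 0.017 m and z of the grasp point in the frame of fitted1_top below 0.05 m) or (horizontal distance between the grasp point and fitted2_top below 0.017 m and z of the grasp point in the frame of fitted2_top below 0.05 m) or (horizontal distance between the grasp point and fitted3_top below 0.017 m and z of the grasp point in the frame of fitted3_top below 0.05 m)).
It also fails if it takes over 42 s, if anything falls off the work surface, if the arm or the gripper's body presses on something with over 40 N, if the wrist force passes 120 N, or if a joint passes its speed limit or range.

## Working session

There is one attempt and no reset: what is moved stays moved. The work goes in short steps, Python scripts to look and compute and a tool call to move; the robot and the scene stay as the last step left them, time stands still between calls to the robot, and variables do not carry over. Pictures are saved under pics/ and viewed, at most 10 in all, crops included, and the job is handed in when it is done.

Besides the shell and the picture viewer there is one more tool, called as name([rows], argument=value, ...), one row to a line, values as JSON. arm_command: Moves the arm, as the interface text tells. Its arguments: {"type":"object","properties":{"increments":{"type":"array"},"gripper":{"type":"number"},"grip_force":{"type":"number"}},"required":["increments"]}

```bash
mkdir -p pics; cat > h.py <<'E'
import numpy as np, cv2
from cell import arm, grab_frame, order, recognise, masks_of
def ray(f,px):
    u=cv2.undistortPoints(np.array([[px]],float),f["intrinsics"],np.array(f["D"],float))[0,0]
    T=np.linalg.inv(f["camera_from_world"]); d=T[:3,:3]@np.array([u[0],-u[1],-1.]); return T[:3,3],d
def at_z(f,px,z):
    o,d=ray(f,px); return o+d*(z-o[2])/d[2]
def at_depth(f,px):
    o,d=ray(f,px); c,r=np.round(px).astype(int); return o+d*f["depth"][r,c]
E
python3 - <<'E'
from h import *
np.set_printoptions(precision=3,suppress=True)
o=arm.get_obs(); print(o["t"],o["tool_pos"],o["orientation"],o["finger_gap"],arm.tcp_to_tips)
Z=dict(spare_top=.039,place_top=.02,slim_top=.034,relay_top=.03,sink_top=.028,fitted1_top=.055)
for n in("top","side"):
    f=grab_frame(n); cv2.imwrite(f"pics/{n}.png",f["image"][:,:,::-1])
    for l,z in Z.items():
        for r in recognise(l,f)[:4]: print(n,l,round(r["score"],2),np.array(r["at"]),at_z(f,r["at"],z),at_depth(f,r["at"]))
E
```

```text
0.0 [0.264 0.566 0.248] [[-0.906  0.423 -0.   ]
 [ 0.423  0.906 -0.001]
 [-0.    -0.001 -1.   ]] 0.08544824268635666 0.017
top spare_top 0.55 [178.6 213.5] [0.536 0.204 0.039] [0.539 0.21  0.008]
top spare_top 0.48 [159.1 214.2] [0.535 0.259 0.039] [0.535 0.259 0.037]
top place_top 0.43 [330.5 240.8] [ 0.46  -0.218  0.02 ] [ 0.46  -0.218  0.019]
top relay_top 0.52 [155.5 191.6] [0.6   0.273 0.03 ] [0.599 0.273 0.031]
top fitted1_top 0.54 [314.6 214.5] [ 0.53  -0.171  0.055] [ 0.53  -0.171  0.053]
side place_top 0.65 [254.9 285.7] [ 0.466 -0.229  0.02 ] [ 0.465 -0.23   0.022]
side slim_top 0.42 [212.6 171.1] [0.598 0.206 0.034] [0.604 0.218 0.025]
side fitted1_top 0.79 [260.7 252.3] [ 0.517 -0.178  0.055] [ 0.517 -0.178  0.056]
side fitted1_top 0.16 [239.1 261.6] [ 0.459 -0.173  0.055] [ 0.458 -0.174  0.057]
```

View pics/top.png

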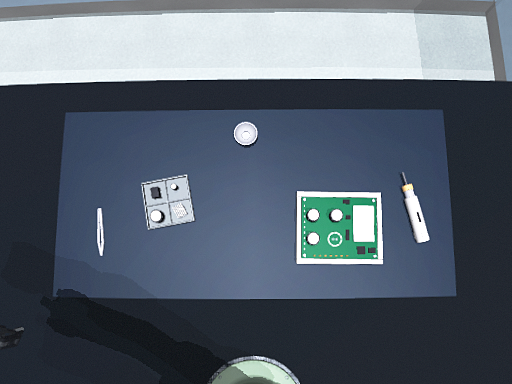

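View pics/side.png

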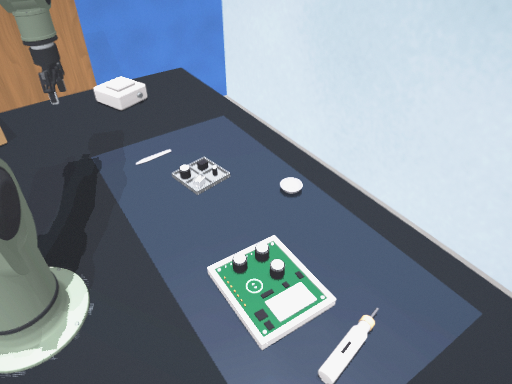

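The top view shows the spare at about (157,216), in the near-left bay. The relay is at (156,192), the slim capacitor at (174,187) and the sink at (180,211). The empty ring is at about (335,240), and the fitted cans are at (313,215), (336,215) and (313,239). Next I'll refine these positions.

```bash
python3 - <<'E'
from h import *
np.set_printoptions(precision=3,suppress=True)
def blob(f,px,rad,thr,z):
    g=f["image"].min(2); yy,xx=np.mgrid[:384,:512]
    m=((xx-px[0])**2+(yy-px[1])**2<rad**2)&(g>thr)
    c=[xx[m].mean(),yy[m].mean()]; return np.array(c),m.sum(),at_z(f,c,z)[:2]
P={"top":dict(spare=(157,216,8,.039),f1=(313,215,9,.055),f2=(336,215,9,.055),f3=(313,239,9,.055),place=(335,240,9.5,.02)),
"side":dict(spare=(185,169,6,.039),f1=(239,259,8,.055),f2=(262,248,8,.055),f3=(277,265,8,.055),place=(255,286,10,.02))}
tiles=[]
for n in P:
    f=grab_frame(n)
    for k,(u,v,r,z) in P[n].items(): print(n,k,*blob(f,(u,v),r,150,z))
    for k in("spare","place"):
        u,v=P[n][k][:2]; tiles.append(cv2.resize(f["image"][v-24:v+24,u-24:u+24,::-1],(384,288) if 0 else (288,288),interpolation=cv2.INTER_NEAREST))
    # high depth points around the tray bay
    o,d=ray(f,P[n]["spare"][:2]); pts=[]
    for v in range(P[n]["spare"][1]-14,P[n]["spare"][1]+15):
        for u in range(P[n]["spare"][0]-14,P[n]["spare"][0]+15): pts.append(at_depth(f,(u,v)))
    pts=np.array(pts); q=pts[(pts[:,2]>.034)&(pts[:,2]<.045)]; q=q[np.linalg.norm(q[:,:2]-[.535,.262],axis=1)<.03]
    print(n,"depth spare",len(q),q.mean(0),q.min(0),q.max(0))
cv2.imwrite("pics/crops.png",np.vstack([np.hstack(tiles[:2]),np.hstack(tiles[2:])]))
E
```

```text
top spare [155.349 215.643] 126 [0.531 0.269]
top f1 [313.03  214.333] 99 [ 0.531 -0.166]
top f2 [336.271 214.551] 107 [ 0.53 -0.23]
top f3 [312.893 237.99 ] 103 [ 0.467 -0.164]
top place [334.226 238.619] 84 [ 0.466 -0.228]
top depth spare 111 [0.531 0.268 0.037] [0.516 0.251 0.034] [0.547 0.285 0.043]
side spare [184.767 167.017] 60 [0.532 0.271]
side f1 [238.858 257.343] 134 [ 0.466 -0.161]
side f2 [261.685 246.161] 124 [ 0.531 -0.163]
side f3 [277.042 264.042] 118 [ 0.528 -0.229]
side place [253.957 285.484] 93 [ 0.464 -0.227]
side depth spare 62 [0.527 0.267 0.038] [0.511 0.252 0.034] [0.544 0.284 0.041]
```

View pics/crops.png

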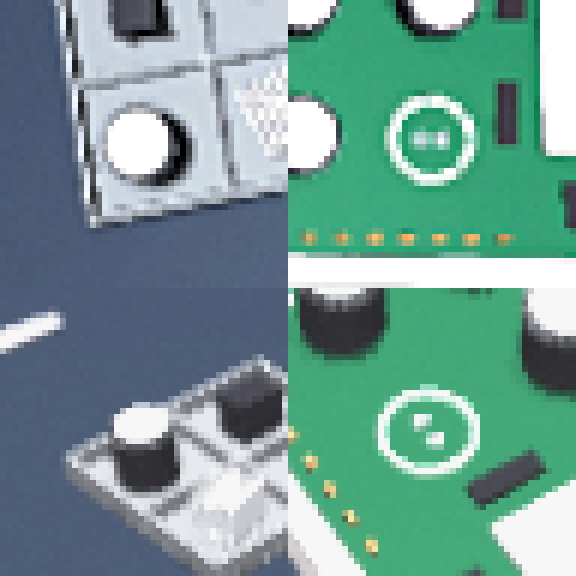

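Both views agree. The spare is at about (0.531, 0.267), and the place is at about (0.465, -0.227), which fits the 64 mm square. I'll shut the fingers and cross high.

arm_command([
  [0.012,-0.013,0,0,0,0],
  [0.012,-0.013,0,0,0,0],
  [0.012,-0.013,0,0,0,0],
  [0.012,-0.013,0,0,0,0],
  [0.012,-0.013,0,0,0,0],
  [0.012,-0.013,0,0,0,0],
  [0.012,-0.013,0,0,0,0],
  [0.012,-0.013,0,0,0,0],
  [0.012,-0.013,0,0,0,0],
  [0.012,-0.013,0,0,0,0],
  [0.012,-0.013,0,0,0,0],
  [0.012,-0.013,0,0,0,0],
], gripper=-1)

```text
t: 1.8
tool_pos: [0.409, 0.4097, 0.2484]
orientation: [[-0.906, 0.423, 0.0], [0.423, 0.906, 0.0], [-0.0, 0.0, -1.0]]
contact_force: [0.1, 0.7, -0.5]
finger_gap: -0.0
finger_force: 0.0
```

arm_command([
  [0.012,-0.013,0,0,0,0],
  [0.012,-0.013,0,0,0,0],
  [0.012,-0.013,0,0,0,0],
  [0.012,-0.013,0,0,0,0],
  [0.012,-0.013,0,0,0,0],
  [0.012,-0.013,0,0,0,0],
  [0.012,-0.013,0,0,0,0],
  [0.012,-0.013,0,0,0,0],
  [0.012,-0.013,0,0,0,0],
  [0.012,-0.013,0,0,0,0],
  [0,0,0,0,0,0],
  [0,0,0,0,0,0],
])

```text
t: 2.8
tool_pos: [0.5288, 0.2796, 0.2482]
orientation: [[-0.905, 0.425, 0.0], [0.425, 0.905, -0.0], [-0.0, -0.0, -1.0]]
contact_force: [-0.4, 0.0, -0.5]
finger_gap: -0.0
finger_force: 0.0
```

arm_command([
  [0.002,-0.012,0,0,0,0],
  [0,0,-0.012,0,0,0],
  [0,0,-0.012,0,0,0],
  [0,0,-0.012,0,0,0],
  [0,0,-0.012,0,0,0],
  [0,0,-0.012,0,0,0],
  [0,0,-0.012,0,0,0],
  [0,0,-0.012,0,0,0],
  [0,0,-0.012,0,0,0],
  [0,0,-0.012,0,0,0],
  [0,0,-0.012,0,0,0],
  [0,0,0,0,0,0],
])

```text
t: 3.8
tool_pos: [0.5294, 0.2678, 0.1257]
orientation: [[-0.906, 0.423, -0.003], [0.423, 0.906, -0.002], [0.002, -0.003, -1.0]]
contact_force: [-0.1, -0.2, -0.3]
finger_gap: -0.0001
finger_force: 0.0
```

```bash
python3 - <<'E'
from h import *
t=[]
for n,u,v in(("top",165,205),("side",195,160)):
    f=grab_frame(n); t.append(cv2.resize(f["image"][v-40:v+40,u-40:u+40,::-1],(400,400),interpolation=cv2.INTER_NEAREST))
cv2.imwrite("pics/near.png",np.hstack(t))
E
```

```text
(no output)
```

View pics/near.png

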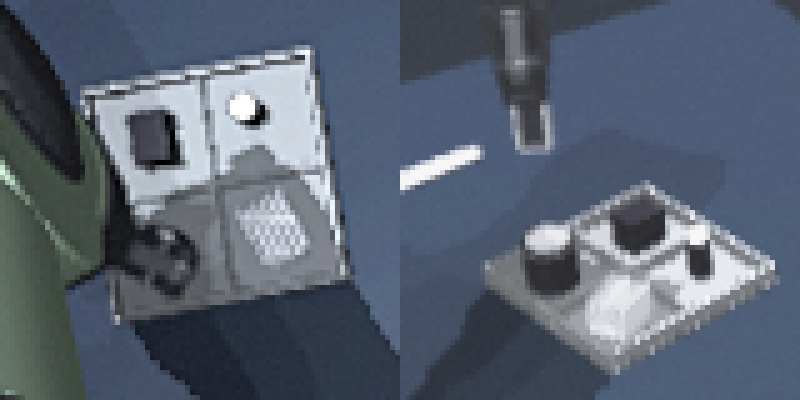

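The fingertips show above the can in both views. In the side view the tip is at about (181.7,149.5) and the can top at (185,167.5). I'll check that against the projection.

```bash
python3 - <<'E'
from h import *
f=grab_frame("side"); print(at_z(f,(181.6,149.5),.109),at_z(f,(185,168),.039), arm.get_obs()["tool_pos"])
E
```

```text
[0.52887624 0.26652287 0.109     ] [0.53052788 0.26556925 0.039     ] [0.5306297  0.26833976 0.12850355]
```

The tip and the can agree to within 2 mm. I'll descend to tips about 25 mm above the can and hold.

arm_command([
  [0,-0.001,-0.012,0,0,0],
  [0,0,-0.012,0,0,0],
  [0,0,-0.012,0,0,0],
  [0,0,-0.011,0,0,0],
  [0,0,0,0,0,0],
  [0,0,0,0,0,0],
  [0,0,0,0,0,0],
  [0,0,0,0,0,0],
  [0,0,0,0,0,0],
  [0,0,0,0,0,0],
  [0,0,0,0,0,0],
  [0,0,0,0,0,0],
])

```text
t: 4.95
tool_pos: [0.5305, 0.2673, 0.0815]
orientation: [[-0.906, 0.423, 0.0], [0.423, 0.906, 0.0], [-0.0, 0.0, -1.0]]
contact_force: [0.6, 0.0, -0.5]
finger_gap: 0.0001
finger_force: 0.0
```

arm_command([
  [0,0,0,0,0,0],
  [0,0,0,0,0,0],
  [0,0,0,0,0,0],
  [0,0,0,0,0,0],
  [0,0,0,0,0,0],
  [0,0,0,0,0,0],
  [0,0,0,0,0,0],
  [0,0,0,0,0,0],
  [0,0,0,0,0,0],
  [0,0,0,0,0,0],
  [0,0,0,0,0,0],
  [0,0,0,0,0,0],
])

```text
t: 5.95
tool_pos: [0.5304, 0.2673, 0.0813]
orientation: [[-0.906, 0.423, -0.0], [0.423, 0.906, -0.0], [0.0, -0.0, -1.0]]
contact_force: [-0.6, -1.2, -0.3]
finger_gap: -0.0004
finger_force: 0.0
```

arm_command([
  [0,0,0,0,0,0],
  [0,0,0,0,0,0],
  [0,0,0,0,0,0],
  [0,0,0,0,0,0],
  [0,0,0,0,0,0],
  [0,0,0,0,0,0],
])

```text
t: 6.45
tool_pos: [0.5304, 0.2673, 0.0813]
orientation: [[-0.906, 0.423, 0.0], [0.423, 0.906, 0.0], [-0.0, 0.0, -1.0]]
contact_force: [0.3, 0.0, 0.0]
finger_gap: -0.0004
finger_force: 0.0
```

arm_command([
  [0,0,0.013,0,0,0],
  [0,0,0.013,0,0,0],
  [0,0,0.013,0,0,0],
  [0,0,0.013,0,0,0],
  [0,0,0.013,0,0,0],
  [0,0,0.013,0,0,0],
  [0,0,0.013,0,0,0],
  [0,0,0.013,0,0,0],
  [0,0,0.013,0,0,0],
  [0,0,0.013,0,0,0],
  [0,0,0.013,0,0,0],
  [0,0,0,0,0,0],
])

```text
t: 7.45
tool_pos: [0.5314, 0.2677, 0.2282]
orientation: [[-0.906, 0.423, 0.004], [0.423, 0.906, 0.002], [-0.003, 0.004, -1.0]]
contact_force: [0.4, 0.4, 0.6]
finger_gap: 0.0001
finger_force: 0.0
```

arm_command([
  [-0.003,-0.02,0,0,0,0],
  [-0.003,-0.02,0,0,0,0],
  [-0.003,-0.02,0,0,0,0],
  [-0.003,-0.02,0,0,0,0],
  [-0.003,-0.02,0,0,0,0],
  [-0.003,-0.02,0,0,0,0],
  [-0.003,-0.02,0,0,0,0],
  [-0.003,-0.02,0,0,0,0],
  [-0.003,-0.02,0,0,0,0],
  [-0.003,-0.02,0,0,0,0],
  [-0.003,-0.02,0,0,0,0],
  [-0.003,-0.02,0,0,0,0],
])

```text
t: 8.45
tool_pos: [0.4942, 0.0263, 0.225]
orientation: [[-0.906, 0.423, 0.001], [0.423, 0.906, 0.0], [-0.001, 0.001, -1.0]]
contact_force: [-0.3, 0.7, -0.3]
finger_gap: -0.0004
finger_force: 0.0
```

arm_command([
  [-0.003,-0.02,0,0,0,0],
  [-0.003,-0.02,0,0,0,0],
  [-0.003,-0.02,0,0,0,0],
  [-0.003,-0.02,0,0,0,0],
  [-0.003,-0.02,0,0,0,0],
  [-0.003,-0.02,0,0,0,0],
  [-0.003,-0.02,0,0,0,0],
  [-0.003,-0.02,0,0,0,0],
  [-0.003,-0.02,0,0,0,0],
  [-0.003,-0.02,0,0,0,0],
  [0,0,0,0,0,0],
  [0,0,0,0,0,0],
])

```text
t: 9.45
tool_pos: [0.4641, -0.1734, 0.2248]
orientation: [[-0.905, 0.425, 0.001], [0.425, 0.905, -0.0], [-0.001, 0.0, -1.0]]
contact_force: [-0.1, 0.5, 0.1]
finger_gap: 0.0001
finger_force: 0.0
```

arm_command([
  [0,-0.018,0,0,0,0],
  [0,-0.018,0,0,0,0],
  [0.001,-0.018,0,0,0,0],
  [0,0,0,0,0,0],
  [0,0,-0.015,0,0,0],
  [0,0,-0.015,0,0,0],
  [0,0,-0.015,0,0,0],
  [0,0,-0.015,0,0,0],
  [0,0,-0.015,0,0,0],
  [0,0,-0.015,0,0,0],
  [0,0,-0.01,0,0,0],
  [0,0,0,0,0,0],
])

```text
t: 10.45
tool_pos: [0.4649, -0.2254, 0.1229]
orientation: [[-0.907, 0.422, -0.002], [0.422, 0.907, 0.001], [0.002, 0.0, -1.0]]
contact_force: [-0.5, 0.7, 0.0]
finger_gap: 0.0001
finger_force: 0.0
```

```bash
python3 - <<'E'
from h import *
t=[]
for n,u,v in(("top",330,230),("side",255,270)):
    f=grab_frame(n); t.append(cv2.resize(f["image"][v-40:v+40,u-40:u+40,::-1],(400,400),interpolation=cv2.INTER_NEAREST))
p=arm.get_obs()["tool_pos"]; print(p)
for q in([*p[:2],p[2]-.017],[.465,-.227,.02]):
    c=f["camera_from_world"]@np.array([*q,1]); x,y,z=c[:3]
    print(cv2.projectPoints(np.array([[x,-y,-z]]),np.zeros(3),np.zeros(3),f["intrinsics"],np.array(f["D"],float))[0].ravel())
cv2.imwrite("pics/near2.png",np.hstack(t))
E
```

```text
[ 0.46563943 -0.22624293  0.12460634]
[254.01921167 260.02048452]
[254.26936501 285.32889388]
```

View pics/near2.png

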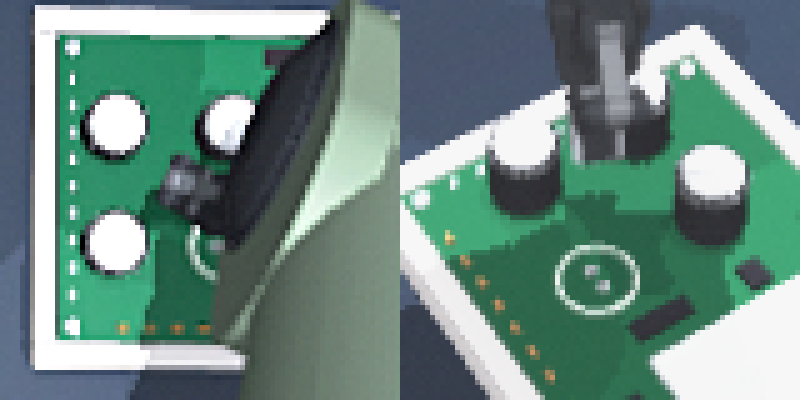

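The side view matches the projection: tip at (255,261) and ring at (254,285). In the top view the hand part appears up and left of the ring at about (326,227), so I'll check that against the perspective.

```bash
python3 - <<'E'
from h import *
for n in("top","side"):
    f=grab_frame(n); print(n,np.linalg.inv(f["camera_from_world"])[:3,3])
    p=arm.get_obs()["tool_pos"]
    for z in(.02,.108,.15,.2,.25):
        c=f["camera_from_world"]@np.array([p[0],p[1],z,1]); x,y,w=c[:3]
        print(z,cv2.projectPoints(np.array([[x,-y,-w]]),np.zeros(3),np.zeros(3),f["intrinsics"],np.array(f["D"],float))[0].ravel())
    if n=="top":
        for px in((326,227),(321,225),(329,231),(333,228)): print(px,at_depth(f,px))
    else:
        for px in((254,258),(256,255),(257,245)): print(px,at_depth(f,px))
E
```

```text
top [ 0.42216381 -0.02379126  1.17769371]
0.02 [333.54059195 238.6084601 ]
0.108 [339.45300215 237.26089301]
0.15 [342.6262931  236.53644374]
0.2 [346.75351011 235.59297079]
0.25 [351.31743225 234.54802017]
(326, 227) [ 0.48620721 -0.17727659  0.2040721 ]
(321, 225) [ 0.50403262 -0.19246455  0.01970504]
(329, 231) [ 0.47741954 -0.18600304  0.19241421]
(333, 228) [ 0.48317293 -0.19220285  0.212828  ]
side [ 0.17132099 -0.66983998  0.72610882]
0.02 [254.50228023 285.04093992]
0.108 [254.21871787 259.96039751]
0.15 [254.06847411 246.67228957]
0.2 [253.87521096 229.58005602]
0.25 [253.66443552 210.93987898]
(254, 258) [ 0.45897883 -0.23629965  0.12805244]
(256, 255) [ 0.46287601 -0.23810817  0.13666767]
(257, 245) [ 0.44259536 -0.27172019  0.20912903]
```

That part is gripper body at z≈0.2, and the fingers are hidden under the wrist. The alignment is fine, so I'll descend and hold.

arm_command([
  [0,-0.001,-0.01,0,0,0],
  [0,0,-0.01,0,0,0],
  [0,0,-0.01,0,0,0],
  [0,0,-0.01,0,0,0],
  [0,0,-0.01,0,0,0],
  [0,0,-0.01,0,0,0],
  [0,0,0,0,0,0],
  [0,0,0,0,0,0],
  [0,0,0,0,0,0],
  [0,0,0,0,0,0],
  [0,0,0,0,0,0],
  [0,0,0,0,0,0],
])

```text
t: 11.65
tool_pos: [0.4657, -0.2278, 0.0647]
orientation: [[-0.906, 0.423, 0.001], [0.423, 0.906, -0.0], [-0.001, 0.0, -1.0]]
contact_force: [0.0, 0.3, 0.2]
finger_gap: 0.0004
finger_force: 0.0
```

arm_command([
  [0,0,0,0,0,0],
  [0,0,0,0,0,0],
  [0,0,0,0,0,0],
  [0,0,0,0,0,0],
  [0,0,0,0,0,0],
  [0,0,0,0,0,0],
  [0,0,0,0,0,0],
  [0,0,0,0,0,0],
  [0,0,0,0,0,0],
  [0,0,0,0,0,0],
  [0,0,0,0,0,0],
  [0,0,0,0,0,0],
])

```text
t: 12.65
tool_pos: [0.4654, -0.2277, 0.0643]
orientation: [[-0.906, 0.423, 0.0], [0.423, 0.906, -0.0], [-0.0, -0.0, -1.0]]
contact_force: [-0.3, 0.6, -0.4]
finger_gap: -0.0001
finger_force: 0.0
```

arm_command([
  [0,0,0,0,0,0],
  [0,0,0,0,0,0],
  [0,0,0,0,0,0],
  [0,0,0,0,0,0],
  [0,0,0,0,0,0],
  [0,0,0,0,0,0],
  [0,0,0,0,0,0],
  [0,0,0,0,0,0],
])

```text
t: 13.32
tool_pos: [0.4654, -0.2277, 0.0643]
orientation: [[-0.906, 0.423, -0.0], [0.423, 0.906, -0.0], [-0.0, -0.0, -1.0]]
contact_force: [0.2, -0.6, 0.1]
finger_gap: -0.0001
finger_force: 0.0
```

```bash
python3 - <<'E'
from h import *
f=grab_frame("side"); cv2.imwrite("pics/end.png",cv2.resize(f["image"][230:310,215:295,::-1],(400,400)))
print(arm.get_obs()["tool_pos"])
E
```

```text
[ 0.46540626 -0.2277148   0.06429323]
```

View pics/end.png

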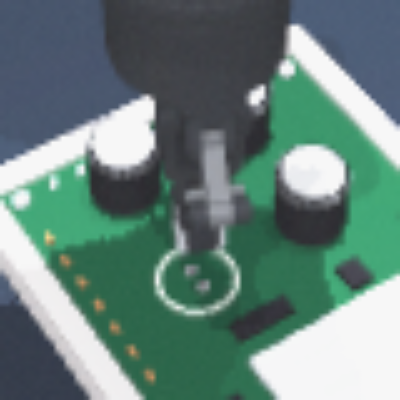

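The fingertips hover just above the ring, which is at crop (198,280), and touch nothing. I'm handing the job in.

```bash
python3 -c "
from h import *
print(order.finish_job())"
```

```text
the job is handed in; nothing more can be done
None
```

I pointed at the spare capacitor for about two seconds, then at the empty place, and handed the job in still pointing there; the camera views showed no contact and nothing moved, but the hand-in returned no verdict.

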